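# Close and lock the filter lid of the bench dust extractor

## Task

The filter lid of the blue dust extractor on the jeweller's bench has been left ajar. Push the lid down onto its seal with the shut fingertips, then set a fingertip in the slot of each of the two orange quarter-turn fasteners and turn it clockwise to its stop, so that their cams draw the lid fully down and keep it locked. Only push and turn: grip nothing, do not lift the lid any further, and leave the other things on the bench where they are.

Things in the scene. Friction and masses are not known exactly. Their poses are not given: they have to be found in the camera images.
- extractor: the fixed blue dust extractor: 260 mm wide (its y), from 110 mm in front of to 125 mm behind its origin (x), 108 mm high with the lid shut. Origin on the bench under its middle; x points to its back (hinge side), y to its left, z up. The lid's hinge axis runs along y at x = +75 mm, z = 90 mm. A black suction port stands out 34 mm at its left side
- lid (a joint): angle of the grey lid, rad: 0 shut, grows as its front edge (robot side) rises. It reaches 188 mm from the hinge axis, 264 mm wide, 18 mm thick; at 0 its underside is level with the hinge axis. A stiff hinge (0.32 N m) holds it anywhere. Pushed down, it comes to rest on the springy seal of the front rim at about 0.025; the fasteners draw it down the rest
- lid_press (a point): point on the lid's top face in the middle of its width, between the fasteners, 165 mm from the hinge axis and 23 mm from the front edge: a good place to push the lid down. Its z is the lid's outward normal, its x points to the hinge
- left_lock (a joint): turn of the left (+y) fastener, rad: 0 open (slot left-right, along the lid's front edge), clockwise seen from above to pi/2 = locked, at its stop (slot front-to-back). It stays where it is left. It takes 0.05, over the last third up to 0.2 N m: there its steel cam rides beneath a keeper on the front wall and pulls the lid down. The lid must first rest on its seal, or the cam misses
- left_slot (a point): centre of the slot's floor on the left fastener's axis: an orange disc 72 mm across, sunk flush in a round pocket of the lid. The slot runs along this point's y, 32 mm wide (its x), 72 mm long, 12 mm deep, closed at the ends by the pocket. z: turning axis, out of the lid; 133 mm from the hinge axis, 65 mm left of the lid's middle; floor 95.5 mm over the bench when shut
- right_lock (a joint): turn of the right (-y) fastener in rad, as left_lock: 0 open, clockwise to pi/2 locked
- right_slot (a point): centre of the floor of the right fastener's slot, as left_slot, 65 mm right of the lid's middle
- cutters: loose red-handled cutters, 91x58x12 mm, lying left of the extractor; leave alone
- pin_tin: loose round white tin, 58 mm across, 24 mm high, at the left back; leave alone
- clamp: loose wooden ring clamp, 34x120x20 mm, at the far left; leave alone
- loupe: loose small loupe with its white cover, 25x60x12 mm, left of the extractor; leave alone
- cap: loose orange cap, 24 mm across, 15 mm high, standing on the extractor's rear deck behind the lid; leave alone

How it is judged:
By the outcome, as a careful person would: the job done as asked, in the order asked, and still so for the second after the job is handed in, with the robot touching nothing.
It also fails if it takes over 72 s, if anything falls off the work surface, if the arm or the gripper's body presses on something with over 40 N, if the wrist force passes 120 N, or if a joint passes its speed limit or range.

## Robot

A 6-joint arm with a two-finger parallel gripper is mounted at the origin on a cart in front of the work surface, level with it; the furniture and walls round the work are solid. World frame = base frame: x ahead of the robot, y to its left, z up, the work surface at z = 0. Lengths are in mm, angles in degrees, forces in N, time in s.
With the tool pointing down it reaches from about 350 to 850 mm from the base axis. Payload 8.1 kg.
Tool frame: the origin (TCP) lies on the centre line of the jaws, within the pads' length; the fingertips stand 19 mm ahead of it and the grasp point (between the pads) is the TCP; z points along the fingers, y is the line along which they close (so a half turn about z gives the same grasp; the last joint's range is limited). The gripper opens to 85 mm and grips with 20 to 120 N. Pads are 22 mm wide; open, the fingers measure 114 mm over their backs; the gripper's body (76 mm by 85 mm) begins 54 mm behind the grasp point. The pads swing forward as they close: fully open they stand 13 mm farther back than shut.
Start: joints at [-68.262, 7.471, 85.268, -0, 87.261, -4.893], TCP at [268.966, -536.342, 250.292] pointing down, gripper open.
Joint ranges: [-169.43, 169.43], [-51.17, 129.36], [1.28, 143.12], [-76.62, 256.62], [0, 156.53], [-152.29, 152.29]. Speed limits (degrees/s): [136.94, 136.94, 159.86, 180, 180, 180].

## Interface

Orientations are given as [roll, pitch, yaw] about the fixed x, y, z axes, in that order (R = Rz(yaw) Ry(pitch) Rx(roll)).
In Python, from bench import r gives the robot as it stands. The module is installed in compiled form; this text tells all that it offers.
- The arm moves only by the tool servo_tool, never from a script. Its arguments are lists of equal length, an entry for each row: "fingers": the finger opening in m, from 0 to 0.0854; "linear": the shift along the tool's x, y, z in m, a list of three; "rotation": the turn, a rotation vector about the tool's x, y, z in degrees, a list of three. A call has 1 to 10 rows; each row is the pose to reach, as a shift and turn from the pose commanded when the call began, along the tool's axes at that moment; what a row does not reach only later rows make up. A row lasts 1/10 s, in which the tool goes at most 50 mm and 8.59 degrees, less where a joint would pass 70% of its speed; a pose out of reach is approached as far as the arm can. A call with a gripper value outside its range is refused whole. The fingers move at their own pace and stop on an object; "force" is the grip in N (left out, the last holds). Time passes only in rows, so rows that repeat a pose let the fingers close. It gives the time, the measured TCP pose, the force, the opening and the grip force at its end, in the units of the state.
- r.sense(): the state, without advancing time (a new reading comes with each control period).
- r.snapshot(name): name is "scene" or "top" or "wrist"; returns a dict with "frame" (480x640x3 uint8, red, green, blue), "fx", "fy", "cx", "cy" (pixels), "k1" (the pictures are not rectified: a ray, as slopes to the right and down, at radius r is drawn at 1 + k1 r^2 times it, then the intrinsics apply), "camera_from_world" (4x4, takes a point from world to camera coordinates). Camera axes: x right, y up, looking along -z (the intrinsics and any distortion apply to the point x, -y, -z); pixel columns grow to the right and rows downward; lengths in mm; the calibration is good to about 2 mm. A picture is of the moment at which its call begins. There is no depth.
- r.hand_in(): hands the job in; it is judged then, once.
The state is a dict: "time": time; "joint_pos": joint angles; "qd": joint speeds; "joint_efforts": joint torques, N m; "tool_pos": TCP position; "tcp_rot": TCP orientation; "ft_force": force on the tool from outside, world axes, zero at the start; "wrist_torque": the same for the moment, N m; "finger_gap": finger opening in mm; "grip_force": force on a finger pad.
Only numpy, scipy, OpenCV 4.12 (cv2) and the standard library are available. Lean on these libraries where they do the work, as an engineer would, in place of code of your own. Each camera call takes 0.05 s, during which the arm holds its last target. There are 200 camera calls.

## Working session

There is one attempt and no reset: what is moved stays moved. The work goes in short steps, Python scripts to look and compute and a tool call to move; the robot and the scene stay as the last step left them, time stands still between calls to the robot, and variables do not carry over. Pictures are saved under pics/ and viewed, at most 10 in all, crops included, and the job is handed in when it is done.

Besides the shell and the picture viewer there is one more tool, called after "Request:" by a JSON object that holds its "name" and its "arguments". servo_tool: Moves the arm, as the interface text tells. Its arguments: {"type":"object","properties":{"fingers":{"type":"array","items":{"type":"number"}},"linear":{"type":"array","items":{"type":"array","items":{"type":"number"}}},"rotation":{"type":"array","items":{"type":"array","items":{"type":"number"}}},"force":{"type":"number"}},"required":["fingers","linear","rotation"]}

```bash
mkdir -p pics; cat > h.py <<'E'
import numpy as np, cv2
from bench import r
from scipy.spatial.transform import Rotation as R
def snap(n,f):
    s=r.snapshot(n); cv2.imwrite('pics/'+f+'.png',s['frame'][:,:,::-1])
    np.savez('pics/'+f+'.npz',**{k:v for k,v in s.items()}); return s
def proj(s,P):
    T=np.array(s['camera_from_world']); P=np.atleast_2d(P); c=P@T[:3,:3].T+T[:3,3]
    u=c[:,0]/-c[:,2]; v=-c[:,1]/-c[:,2]; k=1+float(s['k1'])*(u*u+v*v)
    return np.c_[float(s['fx'])*u*k+float(s['cx']),float(s['fy'])*v*k+float(s['cy'])]
E
python3 - <<'E'
from h import *
for n in ('scene','top'):
    s=snap(n,n+'0'); print(n,s['fx'],s['k1'],np.round(np.linalg.inv(s['camera_from_world'])[:3,3]))
a=[cv2.imread('pics/%s0.png'%n) for n in('scene','top')]
print(r.sense())
E
```

```text
scene 511.92437514237594 -0.09119387067787182 [-186.  599.  546.]
top 497.62473850075713 -0.14379904116505526 [ 270.   59. 1133.]
{'time': 0.1, 'joint_pos': array([-6.82621009e+01,  7.51202026e+00,  8.53250516e+01,  2.31695529e-03,
        8.72613376e+01, -4.89268665e+00]), 'qd': array([ 0.01416674, -0.15483328, -0.08484036, -0.0198541 , -0.05987986,
        0.07395252]), 'joint_efforts': array([ 2.36792606e-03, -5.70956004e+01, -5.01938725e+01, -8.54119207e-05,
        8.21267342e-03, -2.54618470e-05]), 'tool_pos': array([ 268.8009638 , -535.88748526,  249.31710192]), 'tcp_rot': array([-1.79902147e+02, -1.06989939e-02,  2.66304639e+01]), 'ft_force': array([ 0.31718076, -0.29425009,  0.2846933 ]), 'wrist_torque': array([ 0.03581339, -0.01686941,  0.01106632]), 'grip_force': 0.0, 'finger_gap': 85.17667000480567}
```

View pics/scene0.png

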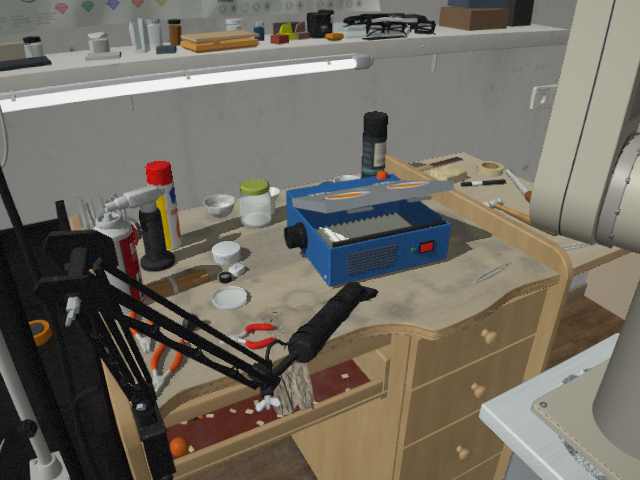

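View pics/top0.png

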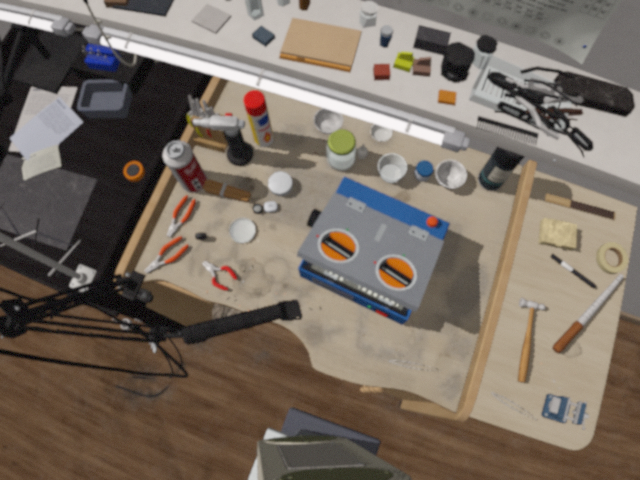

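The scene view shows the extractor with its lid raised (lid front edge about (300,210)-(455,188)). The top view shows the lid around (375,240) and the slots near (340,246) and (397,271). I'll enlarge both.

```bash
python3 - <<'E'
import cv2,numpy as np
a=cv2.imread('pics/top0.png')[170:330,285:465]; b=cv2.imread('pics/scene0.png')[165:290,275:465]
a=cv2.resize(a,None,fx=4,fy=4,interpolation=2)[:600]; b=cv2.resize(b,None,fx=4,fy=4,interpolation=2)
cv2.imwrite('pics/ct.png',a); cv2.imwrite('pics/cs.png',b)
E
```

```text
(no output)
```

View pics/ct.png

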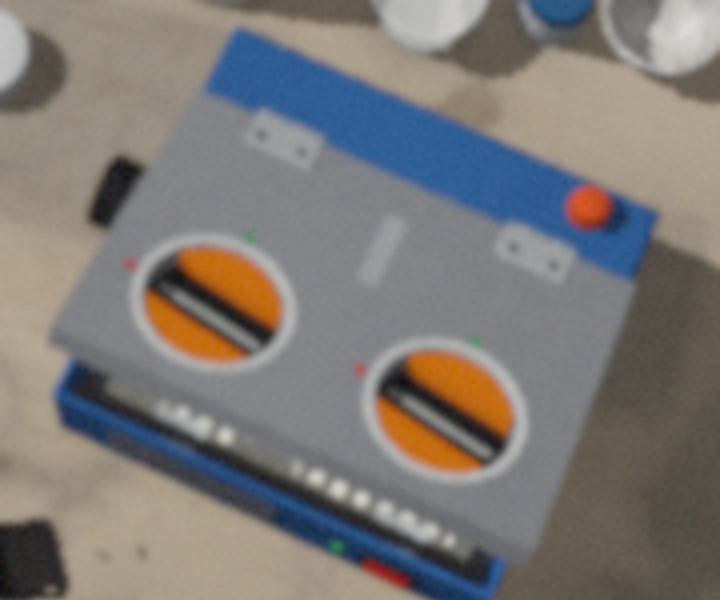

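View pics/cs.png

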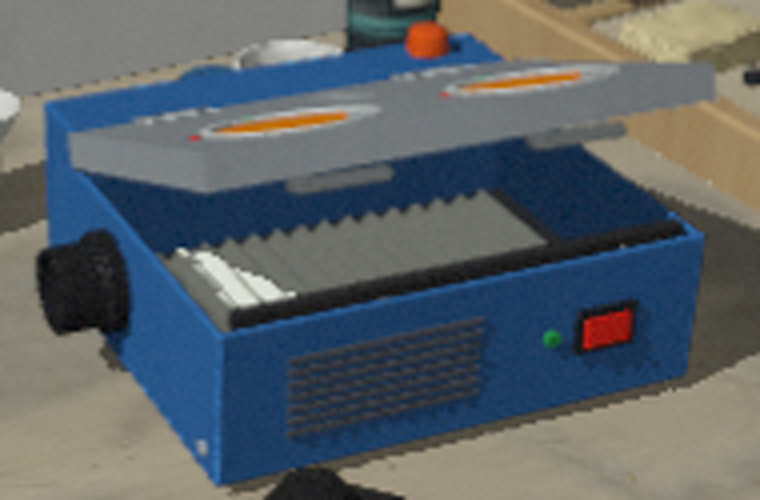

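The crops show the disc ring centres at (214,303) and (444,409) in the top crop, plus the body and lid corners. I'll fit the pose from these.

```bash
cat > fit.py <<'E'
from h import *
from scipy.optimize import least_squares
def lid(d,y,h,th): # d from hinge, h above underside
    return np.array([75-d*np.cos(th)+h*np.sin(th)*1, y, 90+d*np.sin(th)+h*np.cos(th)])
def W(p,q): return np.r_[R.from_euler('z',p[2]).apply(q)+[p[0],p[1],0]]
E
python3 - <<'E'
from fit import *
S={n:np.load('pics/%s0.npz'%n) for n in('scene','top')}
off={'scene':(275,165),'top':(285,170)}
obs=[('top',(214,303),lambda p:lid(133,65,18,p[3])),('top',(444,409),lambda p:lid(133,-65,18,p[3])),
('top',(52,335),lambda p:lid(188,132,18,p[3])),('top',(522,545),lambda p:lid(188,-132,18,p[3])),
('top',(238,29),lambda p:[125,130,p[4]]),('top',(657,213),lambda p:[125,-130,p[4]]),
('scene',(220,485),lambda p:[-110,130,0]),('scene',(687,376),lambda p:[-110,-130,0]),
('scene',(222,333),lambda p:[-110,130,p[5]]),('scene',(703,236),lambda p:[-110,-130,p[5]]),
('scene',(205,192),lambda p:lid(188,132,0,p[3])),('scene',(714,103),lambda p:lid(188,-132,0,p[3])),
('scene',(714,65),lambda p:lid(188,-132,18,p[3]))]
def res(p,wt=1):
    o=[]
    for n,c,f in obs:
        px=(np.array(c)+.5)/4-.5+off[n]
        o.append(proj(S[n],W(p,np.array(f(p))))[0]-px)
    return np.array(o).ravel()
f=least_squares(res,[500,-50,-.4,.3,95,90],loss='soft_l1')
p=f.x; print(np.round(p,3),np.rad2deg(p[2:4])); print(np.round(res(p).reshape(-1,2),1))
for y in(65,-65):
    print(W(p,lid(133,y,5.5,p[3])),'shut',W(p,lid(133,y,5.5,0.025)))
print('press',W(p,lid(165,0,18,p[3])),'seal',W(p,lid(165,0,18,.025)))
E
```

```text
[ 5.89804e+02  7.06440e+01 -1.01000e-01 -5.94300e+00  8.71790e+01
  8.73050e+01] [  -5.77450294 -340.48400816]
[[ 0.1 -1.3]
 [ 0.5 -1.2]
 [-0.3 -3.5]
 [ 2.9  0.1]
 [-0.4 -0.3]
 [-0.2  0.2]
 [-0.7  3.4]
 [-0.3  2.4]
 [-0.6  0.8]
 [ 1.1 -0.7]
 [ 1.2  1.3]
 [ 1.   0.2]
 [ 0.3  0.3]]
[548.06886742 140.19643544 139.61531854] shut [538.81663982 141.13208284  98.822935  ]
[534.98910492  10.85610989 139.61531854] shut [525.73687733  11.7917573   98.822935  ]
press [515.67517755  78.14078346 162.08741042] seal [500.75997058  79.64910937 112.11894562]
```

```bash
python3 - <<'E'
from fit import *
S={n:np.load('pics/%s0.npz'%n) for n in('scene','top')}
off={'scene':(275,165),'top':(285,170)}
obs=[('top',(214,303),lambda p:lid(133,65,18,p[3])),('top',(444,409),lambda p:lid(133,-65,18,p[3])),
('top',(52,335),lambda p:lid(188,132,18,p[3])),('top',(525,550),lambda p:lid(188,-132,18,p[3])),
('top',(238,29),lambda p:[125,130,p[4]]),('top',(657,213),lambda p:[125,-130,p[4]]),
('scene',(220,485),lambda p:[-110,130,p[6]]),('scene',(687,376),lambda p:[-110,-130,p[6]]),
('scene',(222,333),lambda p:[-110,130,p[5]]),('scene',(703,236),lambda p:[-110,-130,p[5]]),
('scene',(205,192),lambda p:lid(188,132,0,p[3])),('scene',(714,103),lambda p:lid(188,-132,0,p[3])),
('scene',(714,65),lambda p:lid(188,-132,18,p[3]))]
def res(p,wt=1):
    o=[]
    for n,c,f in obs:
        px=(np.array(c)+.5)/4-.5+off[n]
        o.append(proj(S[n],W(p,np.array(f(p))))[0]-px)
    return np.array(o).ravel()
f=least_squares(res,[590,70,-.1,.34,87,87,0],loss='soft_l1')
p=f.x; print(np.round(p,3),np.rad2deg(p[2:4])); print(np.round(res(p).reshape(-1,2),1))
for y in(65,-65):
    print(W(p,lid(133,y,5.5,p[3])),'shut',W(p,lid(133,y,5.5,0.025)))
print('press',W(p,lid(165,0,18,p[3])),'seal',W(p,lid(165,0,18,.025)))
E
```

```text
[ 5.88147e+02  7.11110e+01 -1.05000e-01  3.46000e-01  9.08970e+01
  8.82870e+01  7.82400e+00] [-5.99525634 19.80461066]
[[-0.3 -1. ]
 [ 0.  -0.7]
 [-0.8 -3.4]
 [ 1.6 -0.5]
 [-0.5 -0.5]
 [-0.1  0.5]
 [-0.7  0.3]
 [ 0.5 -0.3]
 [-0.7  0.7]
 [ 1.5 -0.6]
 [ 1.   1.1]
 [ 1.4  0.2]
 [ 0.6  0.3]]
[546.92953734 140.79742221 140.23690748] shut [537.43086311 141.794978    98.822935  ]
[533.35154123  11.50845121 140.23690748] shut [523.852867  12.506007  98.822935]
press [514.40990395  78.85518164 162.83961258] seal [499.13759079  80.45908804 112.11894562]
```

```bash
python3 - <<'E'
from h import *
from scipy.optimize import least_squares
S={n:np.load('pics/%s0.npz'%n) for n in('scene','top')}
for a,b in(((374,293),(298,310)),((265,385),(186,334)),((350,286),(285,305))):
    f=least_squares(lambda P:np.r_[proj(S['scene'],P)[0]-a,proj(S['top'],P)[0]-b],[300,100,200]); print(f.x,f.cost)
s=r.sense()
Rt=R.from_euler('xyz',s['tcp_rot'],degrees=True)
for yaw,T in((174,[510,79,240]),):
    G=R.from_euler('xyz',[180,0,yaw],degrees=True)
    print('lin',Rt.inv().apply(np.array(T)-s['tool_pos']),'rot',np.rad2deg((Rt.inv()*G).as_rotvec()))
E
```

```text
[406.30355046 176.51788789  35.81011879] 8.953846398138312
[287.64136468 416.80376197  33.44515882] 71.57776195517998
[412.16018113 213.9059478   56.71662273] 3.5311553187546982
lin [ 491.22368791 -441.52735659   10.16291326] rot [-2.30762250e-02 -1.29871124e-01 -1.47369480e+02]
```

Request:
{"name": "servo_tool", "arguments": {"fingers": [0,0,0,0,0,0,0,0,0,0], "linear": [[0.024,-0.022,0],[0.049,-0.044,0],[0.073,-0.066,0],[0.098,-0.088,0],[0.122,-0.11,0],[0.147,-0.132,0],[0.171,-0.154,0],[0.196,-0.176,0],[0.22,-0.198,0],[0.245,-0.22,0]], "rotation": [[0,0,-7.4],[0,0,-14.8],[0,0,-22.2],[0,0,-29.6],[0,0,-37],[0,0,-44.4],[0,0,-51.8],[0,0,-59.2],[0,0,-66.6],[0,0,-74]]}}

```text
time: 1.1
tool_pos: [389.4, -228.5, 249.9]
tcp_rot: [-180.0, -0.0, 100.9]
ft_force: [0.7, 0.0, -0.0]
finger_gap: -0.1
grip_force: 0.0
```

```bash
cat >> h.py <<'E'
def to(yaw,T):
    s=r.sense(); Rt=R.from_euler('xyz',s['tcp_rot'],degrees=True); G=R.from_euler('xyz',[180,0,yaw],degrees=True)
    print('t',s['time'],np.round(s['tool_pos'],1),np.round(s['tcp_rot'],1),'F',np.round(s['ft_force'],1))
    print('lin',np.round(Rt.inv().apply(np.array(T)-s['tool_pos']),1),'rot',np.round(np.rad2deg((Rt.inv()*G).as_rotvec()),1))
E
python3 -c "
from h import *
to(174,[512,79,240])"
```

```text
t 1.1 [ 389.4 -228.5  249.9] [-180.    -0.   100.9] F [ 0.7  0.  -0. ]
lin [278.6 178.6  10. ] rot [ -0.   -0.  -73.1]
```

Request:
{"name": "servo_tool", "arguments": {"fingers": [0,0,0,0,0,0,0,0,0,0], "linear": [[0.031,0.02,0.001],[0.062,0.04,0.002],[0.093,0.06,0.003],[0.124,0.079,0.004],[0.155,0.099,0.005],[0.186,0.119,0.006],[0.217,0.139,0.007],[0.248,0.159,0.008],[0.279,0.179,0.01],[0.279,0.179,0.01]], "rotation": [[0,0,-8.2],[0,0,-16.4],[0,0,-24.6],[0,0,-32.8],[0,0,-41],[0,0,-49.2],[0,0,-57.4],[0,0,-65.6],[0,0,-73.1],[0,0,-73.1]]}}

```text
time: 2.1
tool_pos: [514.1, 81.0, 239.4]
tcp_rot: [179.9, -0.1, 174.2]
ft_force: [-1.2, -0.1, -1.0]
finger_gap: 0.0
grip_force: 0.0
```

```bash
python3 -c "
from h import *
to(174,[512,79,240]); snap('wrist','w1')"
```

```text
t 2.1 [514.1  81.  239.4] [ 1.799e+02 -1.000e-01  1.742e+02] F [-1.2 -0.1 -1. ]
lin [ 1.9 -2.2 -0.7] rot [ 0.1 -0.1  0.2]
```

View pics/w1.png

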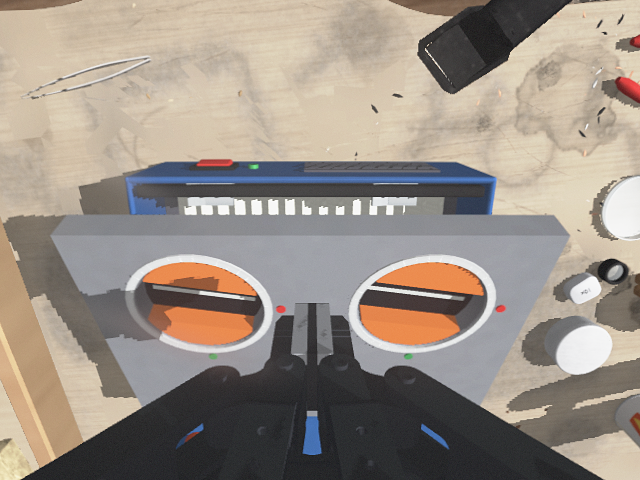

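The wrist view shows the tips at (312,305), centred between the discs (centres about (200,303) and (422,303)), and the slots turned a few degrees clockwise already. Next I push down along the lid's arc.

Request:
{"name": "servo_tool", "arguments": {"fingers": [0,0,0,0,0,0,0,0,0,0], "linear": [[0,0,0.025],[0,0,0.045],[0,0,0.052],[0.002,0,0.059],[0.004,0,0.066],[0.006,0,0.073],[0.008,0,0.08],[0.01,0,0.087],[0.011,0,0.094],[0.012,0,0.1]], "rotation": [[0,0,0],[0,0,0],[0,0,0],[0,0,0],[0,0,0],[0,0,0],[0,0,0],[0,0,0],[0,0,0],[0,0,0]]}}

```text
time: 3.15
tool_pos: [501.6, 78.8, 139.6]
tcp_rot: [180.0, -0.0, 173.7]
ft_force: [-0.9, 0.3, 1.4]
finger_gap: -0.1
grip_force: 0.5
```

Contact shows 1–2 N, as expected from the stiff hinge. I continue gently onto the seal.

Request:
{"name": "servo_tool", "arguments": {"fingers": [0,0,0,0,0,0,0,0], "linear": [[0,0,0.002],[0,0,0.004],[0.001,0,0.006],[0.001,0,0.008],[0.001,0,0.009],[0.001,0,0.01],[0.001,0,0.011],[0.001,0,0.011]], "rotation": [[0,0,0],[0,0,0],[0,0,0],[0,0,0],[0,0,0],[0,0,0],[0,0,0],[0,0,0]]}}

```text
time: 3.95
tool_pos: [500.8, 78.8, 129.4]
tcp_rot: [180.0, -0.0, 173.7]
ft_force: [-2.3, 0.4, 3.1]
finger_gap: -0.2
grip_force: 1.7
```

Request:
{"name": "servo_tool", "arguments": {"fingers": [0,0,0,0,0,0], "linear": [[0,0,0.001],[0,0,0.002],[0,0,0.003],[0,0,0.004],[0,0,0.004],[0,0,0.004]], "rotation": [[0,0,0],[0,0,0],[0,0,0],[0,0,0],[0,0,0],[0,0,0]]}}

```text
time: 4.55
tool_pos: [500.7, 78.9, 126.8]
tcp_rot: [180.0, -0.0, 173.7]
ft_force: [-10.0, -0.1, 16.8]
finger_gap: -0.1
grip_force: 8.7
```

Request:
{"name": "servo_tool", "arguments": {"fingers": [0,0,0,0,0], "linear": [[0,0,-0.005],[0,0,-0.015],[0,0,-0.03],[0,0,-0.045],[0,0,-0.045]], "rotation": [[0,0,0],[0,0,0],[0,0,0],[0,0,0],[0,0,0]]}}

```text
time: 5.05
tool_pos: [502.9, 78.9, 173.8]
tcp_rot: [179.9, 0.3, 173.7]
ft_force: [1.4, -0.4, 0.2]
finger_gap: -0.4
grip_force: 0.0
```

```bash
python3 -c "
from h import *
to(168,[537.4,141.8,165])"
```

```text
t 5.05 [502.9  78.9 173.8] [179.9   0.3 173.7] F [ 1.4 -0.4  0.2]
lin [-27.4  66.3   9. ] rot [0.1 0.3 5.7]
```

Request:
{"name": "servo_tool", "arguments": {"fingers": [0.01,0.025,0.025,0.025,0.025,0.025,0.025,0.025], "linear": [[-0.005,0.012,0],[-0.011,0.026,0],[-0.018,0.042,0],[-0.025,0.058,0.0],[-0.028,0.066,0],[-0.028,0.066,0.0],[-0.028,0.066,0],[-0.028,0.066,0]], "rotation": [[0,0,2],[0,0,4],[0,0,5.5],[0,0,5.5],[0,0,5.5],[0,0,5.5],[0,0,5.5],[0,0,5.5]]}}

```text
time: 5.85
tool_pos: [535.6, 140.7, 170.2]
tcp_rot: [-180.0, -0.0, 168.2]
ft_force: [0.0, -0.2, -0.7]
finger_gap: 25.1
grip_force: 0.0
```

```bash
python3 -c "
from h import *
to(168,[537.4,141.8,165]); s=snap('wrist','w2')
print(proj(s,[[537.4,141.8,108],[523.9,12.5,108],[537.4,141.8,99]]), r.sense()['finger_gap'])"
```

```text
t 5.85 [535.6 140.7 170.2] [-180.    -0.   168.2] F [ 0.  -0.2 -0.7]
lin [-1.5  1.4  5.2] rot [-0.  -0.   0.2]
[[314.03148754 282.11201321]
 [ 69.53124574 304.16968352]
 [313.94183608 275.02299318]] 24.702195506682262
```

View pics/w2.png

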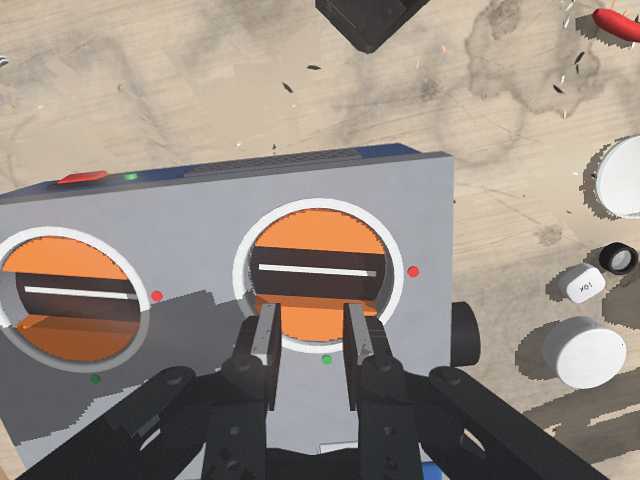

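The wrist view shows the left ring centred at about (318,275) against a predicted (314,282), and the slot tilted about 3° clockwise to the fingers. I correct by about 3 mm, turn 3° and go in.

Request:
{"name": "servo_tool", "arguments": {"fingers": [0.025,0.025,0.025,0.025,0.025,0.025,0.025,0.025,0.025], "linear": [[0.002,0.002,0.015],[0.002,0.002,0.03],[0.002,0.002,0.036],[0.002,0.002,0.04],[0.002,0.002,0.044],[0.002,0.002,0.047],[0.002,0.002,0.049],[0.002,0.002,0.05],[0.002,0.002,0.05]], "rotation": [[0,0,2.5],[0,0,2.5],[0,0,2.5],[0,0,2.5],[0,0,2.5],[0,0,2.5],[0,0,2.5],[0,0,2.5],[0,0,2.5]]}}

```text
time: 6.8
tool_pos: [534.5, 143.7, 120.4]
tcp_rot: [180.0, 0.0, 165.7]
ft_force: [0.3, 0.3, -0.3]
finger_gap: 25.2
grip_force: 0.0
```

Request:
{"name": "servo_tool", "arguments": {"fingers": [0.025,0.025,0.025,0.025,0.025,0.025,0.025,0.025,0.025,0.025], "linear": [[0,0,0.001],[0,0,0.002],[0,0,0.002],[0,0,0.002],[0,0,0.002],[0,0,0.002],[0,0,0.002],[0,0,0.002],[0,0,0.002],[0,0,0.002]], "rotation": [[0,0,0],[0,0,4],[0,0,8],[0,0,13],[0,0,18],[0,0,23],[0,0,28],[0,0,33],[0,0,38],[0,0,43]]}}

```text
time: 7.8
tool_pos: [534.8, 143.2, 118.6]
tcp_rot: [180.0, 0.1, 122.5]
ft_force: [1.6, -1.4, 0.6]
finger_gap: 25.1
grip_force: 1.1
```

```bash
python3 -c "
from h import *
print(r.sense()['wrist_torque'])"
```

```text
[-0.42700441 -0.12490526  0.02888182]
```

Request:
{"name": "servo_tool", "arguments": {"fingers": [0.025,0.025,0.025,0.025,0.025,0.025,0.025,0.025,0.025,0.025], "linear": [[0,0,0],[0,0,0],[0,0,0],[0,0,0],[0,0,0],[0,0,0],[0,0,0],[0,0,0],[0,0,0],[0,0,0]], "rotation": [[0,0,5],[0,0,10],[0,0,15],[0,0,20],[0,0,25],[0,0,30],[0,0,34],[0,0,38],[0,0,42],[0,0,45]]}}

```text
time: 8.8
tool_pos: [534.3, 143.6, 117.3]
tcp_rot: [-180.0, 0.0, 77.6]
ft_force: [3.9, -0.4, -8.7]
finger_gap: 25.3
grip_force: 7.8
```

```bash
python3 -c "
from h import *
print(r.sense()['wrist_torque'])"
```

```text
[ 0.14728159 -0.84059976  0.23632289]
```

Request:
{"name": "servo_tool", "arguments": {"fingers": [0.025,0.025,0.025,0.025,0.025,0.025,0.025], "linear": [[0,0,0],[0,0,0],[0,0,0],[0,0,0],[0,0,0],[0,0,0],[0,0,0]], "rotation": [[0,0,2],[0,0,4],[0,0,6],[0,0,8],[0,0,9],[0,0,10],[0,0,10]]}}

```text
time: 9.5
tool_pos: [534.0, 143.8, 117.9]
tcp_rot: [-180.0, 0.0, 67.7]
ft_force: [2.0, 0.9, -6.7]
finger_gap: 24.5
grip_force: 5.3
```

```bash
python3 -c "
from h import *
print(r.sense()['wrist_torque'])"
```

```text
[ 0.21022677 -0.18774316  0.14445261]
```

Request:
{"name": "servo_tool", "arguments": {"fingers": [0.025,0.025,0.025,0.025,0.025,0.025,0.025], "linear": [[0,0,0],[0,0,0],[0,0,0],[0,0,0],[0,0,0],[0,0,0],[0,0,0]], "rotation": [[0,0,2],[0,0,4],[0,0,6],[0,0,8],[0,0,9],[0,0,9],[0,0,9]]}}

```text
time: 10.2
tool_pos: [533.7, 143.9, 117.9]
tcp_rot: [-179.9, 0.0, 58.8]
ft_force: [-1.9, 2.2, -6.4]
finger_gap: 25.4
grip_force: 30.9
```

```bash
python3 -c "
from h import *
print(r.sense()['wrist_torque'])"
```

```text
[0.36432492 0.2592384  1.37223099]
```

The torque has risen sharply to 1.4 N m, so the fastener is at its stop. I ease off, lift out and move over to the right slot.

Request:
{"name": "servo_tool", "arguments": {"fingers": [0.025,0.025,0.025,0.025,0.025,0.025,0.025,0.025,0.025], "linear": [[0,0,0],[0,0,0],[0,0,0],[0,0,-0.005],[0,0,-0.015],[0,0,-0.03],[0,0,-0.05],[0,0,-0.055],[0,0,-0.055]], "rotation": [[0,0,-5],[0,0,-10],[0,0,-14],[0,0,-14],[0,0,-14],[0,0,-14],[0,0,-14],[0,0,-14],[0,0,-14]]}}

```text
time: 11.1
tool_pos: [535.7, 143.9, 175.6]
tcp_rot: [179.8, -0.1, 72.7]
ft_force: [0.3, 0.1, -0.8]
finger_gap: 25.1
grip_force: 0.0
```

```bash
python3 -c "
from h import *
to(165.5,[520.5,14,170])"
```

```text
t 11.1 [535.7 143.9 175.6] [ 1.798e+02 -1.000e-01  7.270e+01] F [ 0.3  0.1 -0.8]
lin [-128.5   24.1    5.4] rot [  0.2   0.1 -92.8]
```

Request:
{"name": "servo_tool", "arguments": {"fingers": [0.025,0.025,0.025,0.025,0.025,0.025,0.025,0.025,0.025,0.025], "linear": [[-0.013,0.002,0],[-0.026,0.005,0],[-0.039,0.007,0],[-0.052,0.01,0],[-0.065,0.012,0],[-0.078,0.014,0],[-0.091,0.017,0],[-0.104,0.02,0],[-0.117,0.022,0],[-0.128,0.024,0]], "rotation": [[0,0,-8.4],[0,0,-16.8],[0,0,-25.2],[0,0,-33.6],[0,0,-42],[0,0,-50.4],[0,0,-58.8],[0,0,-67.2],[0,0,-75.6],[0,0,-84]]}}

```text
time: 12.1
tool_pos: [518.6, 13.7, 172.3]
tcp_rot: [-180.0, -0.1, 157.0]
ft_force: [-0.2, -0.1, -0.4]
finger_gap: 24.6
grip_force: 0.0
```

Request:
{"name": "servo_tool", "arguments": {"fingers": [0.025,0.025,0.025,0.025], "linear": [[0,0,0],[0,0,0],[0,0,0],[0,0,0]], "rotation": [[0,0,-5],[0,0,-9],[0,0,-9],[0,0,-9]]}}

```text
time: 12.5
tool_pos: [518.9, 14.4, 172.7]
tcp_rot: [-180.0, -0.1, 165.6]
ft_force: [0.3, 0.9, -0.3]
finger_gap: 24.7
grip_force: 0.0
```

```bash
python3 -c "
from h import *
to(165.5,[520.5,14,118.5]); s=snap('wrist','w3')
print(proj(s,[[534.2,143.5,108],[520.5,14,108],[520.5,14,99]]))"
```

```text
t 12.5 [518.9  14.4 172.7] [-1.800e+02 -1.000e-01  1.656e+02] F [ 0.3  0.9 -0.3]
lin [-1.7  0.  54.2] rot [-0.  -0.1  0.1]
[[564.40660302 245.94408154]
 [311.35706156 280.2997603 ]
 [311.37099758 273.37163868]]
```

View pics/w3.png

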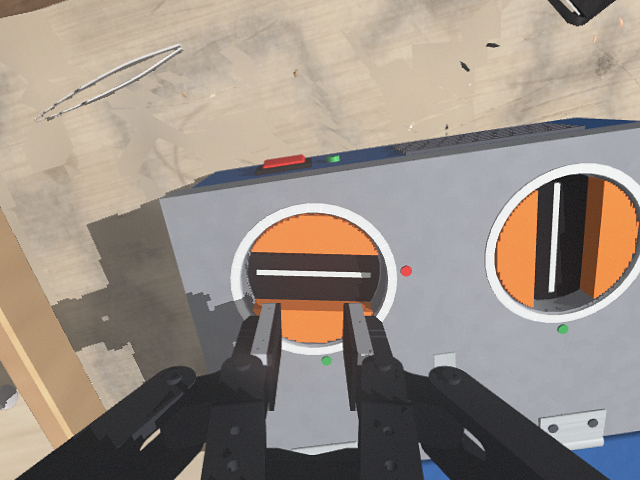

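The left slot now runs front to back, in line with its green mark at (563,328). The right ring is centred at about (314,278) against a predicted (311,280), and its slot is aligned with the fingers, so I go in.

Request:
{"name": "servo_tool", "arguments": {"fingers": [0.025,0.025,0.025,0.025,0.025,0.025,0.025,0.025,0.025,0.025], "linear": [[0,0.001,0.015],[0,0.001,0.03],[0,0.001,0.038],[0,0.001,0.043],[0,0.001,0.047],[0,0.001,0.05],[0,0.001,0.052],[0,0.001,0.054],[0,0.001,0.055],[0,0.001,0.055]], "rotation": [[0,0,0],[0,0,0],[0,0,0],[0,0,0],[0,0,0],[0,0,0],[0,0,0],[0,0,0],[0,0,0],[0,0,0]]}}

```text
time: 13.55
tool_pos: [519.6, 15.3, 118.3]
tcp_rot: [-180.0, 0.0, 165.7]
ft_force: [-0.1, -0.6, -1.2]
finger_gap: 24.8
grip_force: 0.0
```

Request:
{"name": "servo_tool", "arguments": {"fingers": [0.025,0.025,0.025,0.025,0.025,0.025,0.025,0.025,0.025,0.025], "linear": [[0,0,0],[0,0,0],[0,0,0],[0,0,0],[0,0,0],[0,0,0],[0,0,0],[0,0,0],[0,0,0],[0,0,0]], "rotation": [[0,0,5],[0,0,10],[0,0,15],[0,0,20],[0,0,25],[0,0,30],[0,0,35],[0,0,40],[0,0,45],[0,0,50]]}}

```text
time: 14.55
tool_pos: [520.3, 14.8, 118.8]
tcp_rot: [179.9, 0.1, 115.5]
ft_force: [2.7, -2.5, -1.1]
finger_gap: 25.4
grip_force: 1.8
```

Request:
{"name": "servo_tool", "arguments": {"fingers": [0.025,0.025,0.025,0.025,0.025,0.025,0.025,0.025,0.025,0.025], "linear": [[0,0,0],[0,0,0],[0,0,0],[0,0,0],[0,0,0],[0,0,0],[0,0,0],[0,0,0],[0,0,0],[0,0,0]], "rotation": [[0,0,5],[0,0,10],[0,0,15],[0,0,20],[0,0,25],[0,0,30],[0,0,34],[0,0,38],[0,0,42],[0,0,45]]}}

```text
time: 15.55
tool_pos: [519.6, 14.6, 118.4]
tcp_rot: [180.0, 0.1, 70.6]
ft_force: [-0.4, -3.9, -0.5]
finger_gap: 24.7
grip_force: 3.1
```

```bash
python3 -c "
from h import *
print(r.sense()['wrist_torque'])"
```

```text
[-0.43835958 -0.03578766  0.10751738]
```

Request:
{"name": "servo_tool", "arguments": {"fingers": [0.025,0.025,0.025,0.025,0.025,0.025,0.025,0.025], "linear": [[0,0,0],[0,0,0],[0,0,0],[0,0,0],[0,0,0],[0,0,0],[0,0,0],[0,0,0]], "rotation": [[0,0,2],[0,0,4],[0,0,6],[0,0,8],[0,0,10],[0,0,11.5],[0,0,11.5],[0,0,11.5]]}}

```text
time: 16.35
tool_pos: [519.9, 14.9, 118.6]
tcp_rot: [179.9, 0.0, 59.3]
ft_force: [1.1, -4.1, -0.0]
finger_gap: 24.8
grip_force: 25.9
```

```bash
python3 -c "
from h import *
print(r.sense()['wrist_torque'])"
```

```text
[-0.59506035 -0.04490063  0.78214898]
```

Request:
{"name": "servo_tool", "arguments": {"fingers": [0.025,0.025,0.025,0.025,0.025,0.025,0.025,0.025,0.025,0.025], "linear": [[0,0,0],[0,0,0],[0,0,0],[0,0,0],[0,0,0],[0,0,-0.005],[0,0,-0.015],[0,0,-0.035],[0,0,-0.06],[0,0,-0.09]], "rotation": [[0,0,1],[0,0,1.5],[0,0,-4],[0,0,-9],[0,0,-13],[0,0,-13],[0,0,-13],[0,0,-13],[0,0,-13],[0,0,-13]]}}

```text
time: 17.35
tool_pos: [519.0, 15.6, 209.2]
tcp_rot: [-179.9, -0.0, 72.1]
ft_force: [0.0, -0.7, 0.3]
finger_gap: 25.3
grip_force: 0.0
```

Request:
{"name": "servo_tool", "arguments": {"fingers": [0.025,0.025,0.025,0.025], "linear": [[-0.01,0,-0.03],[-0.02,0,-0.06],[-0.03,0,-0.08],[-0.03,0,-0.08]], "rotation": [[0,0,0],[0,0,0],[0,0,0],[0,0,0]]}}

```text
time: 17.75
tool_pos: [511.9, -14.1, 293.2]
tcp_rot: [179.6, -0.1, 72.1]
ft_force: [0.6, -0.5, 0.4]
finger_gap: 24.8
grip_force: 0.0
```

```bash
python3 -c "
from h import *
to(72,[520,15,260]); snap('wrist','w4')
a=snap('scene','s4')['frame'][165:290,275:465,::-1]
cv2.imwrite('pics/s4c.png',cv2.resize(a,None,fx=4,fy=4,interpolation=2))"
```

```text
t 17.75 [511.9 -14.1 293.2] [ 1.796e+02 -1.000e-01  7.210e+01] F [ 0.6 -0.5  0.4]
lin [30.1 -1.5 33.3] rot [ 0.4 -0.1  0.1]
```

View pics/w4.png

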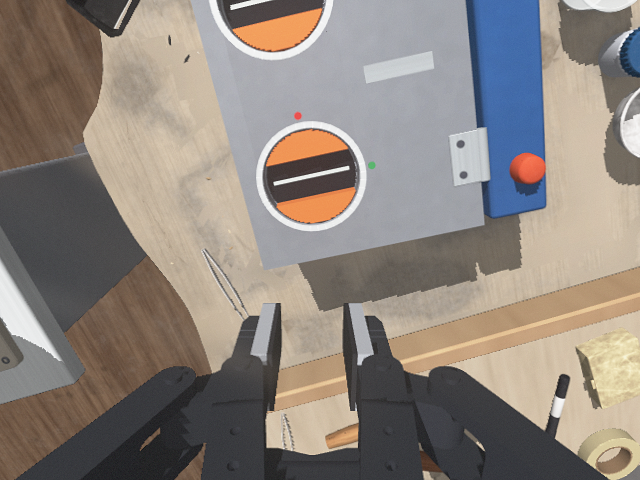

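View pics/s4c.png

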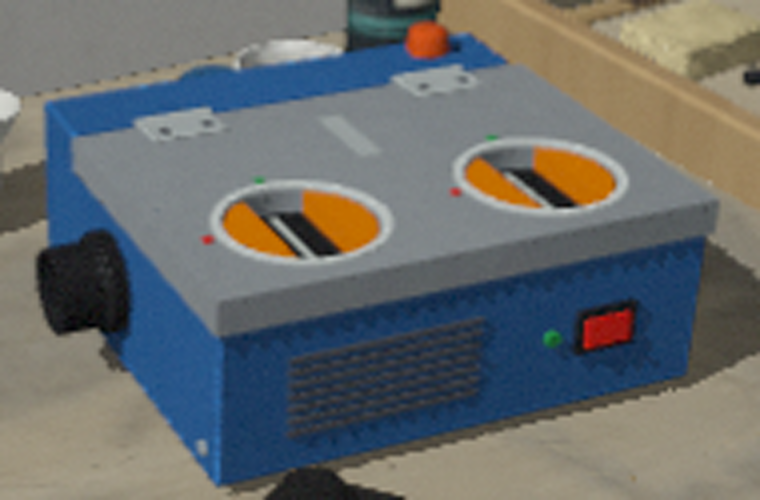

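The lid sits flush on the body. In the wrist view the right slot (274,183)-(349,169) is parallel to the lid's side edge, and the left one looks the same. The robot is clear, so I hand in.

```bash
python3 -c "
from h import *
print(r.hand_in())"
```

```text
the job is handed in; nothing more can be done
None
```

The lid is shut flush on the extractor, both fasteners were turned clockwise to their stops, and I handed the job in at about 18 s with the arm clear; the hand-in gave no verdict.

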